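# Spray the turned bushes and drain them into the tote's lip corner

## Task

Give the copper bushes in the tote a spray: push the sprung nozzle cap of the fixed bottle all the way down and let it come back up. Then lift the tote by its bar handle well clear of the bench and tilt it so that the corner with the draining lip is the lowest and all three bushes slide together into that corner; keep the bushes in the tote and leave everything else on the bench alone. Finish while still holding the tote steady in the air, clearly tilted, touching nothing but the gripper.

Things in the scene. Friction and masses are not known exactly. Their poses are not given: they have to be found in the camera images.
- nozzle (a joint): travel of the sprung nozzle cap on the fixed sprayer: 0 = up (at rest), 0.010 m = fully down; it slides straight down along vertical. Spring: starts to move at 3 N, fully down at 10 N, comes back up by itself
- nozzle_top (a point): centre of the flat top of the nozzle cap (black, round, 36 mm diameter, 26 high, with a 12 mm thick snout that sticks out 30 mm from the cap's axis towards the tote, its top 6 mm below the cap's top); 200 mm above the bench at rest; the point sinks with the cap. Its y axis points opposite to the snout
- sprayer: aluminium spray bottle, 68 mm diameter, 158 high to the shoulder, clamped fast to the bench on an 85 mm square plate; origin at the centre of the underside, on the cap's axis, z up, snout towards its -y
- tote_grip (a point): centre of the tote's bar handle, 95 mm above the tote's underside. The bar is wooden, runs along the tote's long side (this point's x axis), is 20 mm wide (y) and 22 mm high (z), its ends held by 30 mm wide, 5 mm thick uprights on the short walls; free below (39 mm from the bar's underside down to the level of the rim, 68 mm down to the tops of the bushes). Axes are the tote's own: x long, y short, z up out of the tote
- tote_corner (a point): the tote's inside corner next to the draining lip, 6 mm above the inner floor (at the bushes' half height); in the tote's axes it lies at x +81, y +56, z -85 mm from tote_grip. Same axes as the tote
- tote: grey open tote, outside 170 x 120 mm, walls 45 mm high, 4 mm thick, floor 4 mm thick, about 0.35 kg (bushes apart), with a bar handle above it. The corner at its +x +y has a flat square-ended lip sticking out 18 mm at the rim; the other three have none. Origin: centre of its underside
- bush1_center (a point): centre (half-way up) of a loose copper bush lying flat in the tote: round, 26 mm diameter, 12 high, about 45 g, slippery in the tote (friction about 0.17): out on the floor it starts to slide at 8 to 12 degrees of tilt, against a wall (tote tilted diagonally) at up to about 21
- bush2_center (a point): centre (half-way up) of a loose copper bush lying flat in the tote: round, 26 mm diameter, 12 high, about 45 g, slippery in the tote (friction about 0.17): out on the floor it starts to slide at 8 to 12 degrees of tilt, against a wall (tote tilted diagonally) at up to about 21
- bush3_center (a point): centre (half-way up) of a loose copper bush lying flat in the tote: round, 26 mm diameter, 12 high, about 45 g, slippery in the tote (friction about 0.17): out on the floor it starts to slide at 8 to 12 degrees of tilt, against a wall (tote tilted diagonally) at up to about 21
- former: bystander, loose, to be left alone: upright turned steel cone, 60 mm wide, 70 high; origin at the underside
- tin: bystander, loose, to be left alone: open dark steel cup, 68 mm wide, 75 high; origin at the underside
- jar: bystander, loose, to be left alone: amber jar with steel lid, 60 mm wide, 90 high; origin at the underside
- spintool: bystander, loose, to be left alone: long hand tool lying, wooden handle and steel shank, 240 mm long, 28 wide and high; origin at the underside
- mallet: bystander, loose, to be left alone: hammer lying, 220 mm long; origin at the underside
- spanner: bystander, loose, to be left alone: spanner lying, 160 mm long; origin at the underside
- pulley: bystander, loose, to be left alone: stepped steel pulley lying flat, 84 mm wide, 45 high; origin at the underside

How it is judged:
By the outcome, as a careful person would: the job done as asked, in the order asked, and still so for the second after the job is handed in, while the arm keeps its last pose, push and grip.
It also fails if it takes over 51 s, if anything falls off the work surface, if the arm or the gripper's body presses on something with over 40 N, if the wrist force passes 120 N, or if a joint passes its speed limit or range.

## Robot

A 6-joint arm with a two-finger parallel gripper is mounted at the origin on the work surface. World frame = base frame: x ahead of the robot, y to its left, z up, the work surface at z = 0. Lengths are in m, angles in rad, forces in N, time in s.
With the tool pointing down it reaches from about 0.425 to 0.95 m from the base axis. Payload 3.5 kg.
Tool frame: the origin (TCP) lies midway between the tips of the shut fingers; the grasp point (between the pads) lies 19 mm behind it; z points along the fingers, y is the direction in which the jaws open and shut (so a half turn about z gives the same grasp; the last joint's range is limited). The gripper opens to 85 mm and grips with 20 to 120 N. Pads are 22 mm wide; open, the fingers measure 114 mm over their backs; the gripper's body (76 mm by 85 mm) begins 54 mm behind the grasp point. The pads swing forward as they close: fully open they stand 13 mm farther back than shut.
Start: joints at [-1.335, 0.286, 1.577, -0, 1.279, -0.15], TCP at [0.254, -0.625, 0.231] pointing down, gripper open.
Joint ranges: [-2.77, 2.77], [-0.9, 2.22], [0.21, 2.48], [-1.53, 4.67], [0.24, 2.81], [-2.84, 2.84]. Speed limits (rad/s): [2.79, 2.79, 3.14, 3.14, 3.14, 3.14].

## Interface

Orientations are given as a unit quaternion [x, y, z, w].
In Python, from plant import * gives the robot as it stands.
- The arm moves only by the shell command python3 -m jog 'ROWS' [FORCE]. ROWS is a JSON object of lists of equal length, an entry for each row: "travel": the shift along the world's x, y, z in mm, a list of three; "dr": the turn, a rotation vector about the world's x, y, z in degrees, a list of three; "jaw": the closure in counts, from 0 (fully open) to 255 (shut). In form: {"travel": [[x, y, z], ...], "dr": [[wx, wy, wz], ...], "jaw": [jaw, ...]}. A call has 1 to 5 rows; each row shifts and turns the commanded pose from where the row before left it; what a row does not reach is not made up. A row lasts 1/12 s, in which the tool goes at most 41.7 mm and 7.16 degrees, less where a joint would pass 70% of its speed; a pose out of reach is approached as far as the arm can. A call is refused whole if a number of a shift passes 41.7 or a number of a turn 7.16, either way. A call with a gripper value outside its range is refused whole. The fingers move at their own pace and stop on an object; FORCE is the grip in N (left out, the last holds). Time passes only in rows, so rows that do not move let the fingers close. It gives the time, the measured TCP pose, the force and the opening at its end, in the units of the state.
- get_state(): the state, without advancing time (a new reading comes with each control period).
- read_camera(name): name is "side" or "top"; returns the picture (480x640x3 uint8, red, green, blue); there is no depth.
- camera_info(name): a dict with "K" (3x3 intrinsics, pixels), "k1" (the pictures are not rectified: a ray, as slopes to the right and down, at radius r is drawn at 1 + k1 r^2 times it, then the intrinsics apply), "R" (3x3) and "t" (3): a world point X has camera coordinates R X + t. Camera axes: x right, y down, z forward; pixel columns grow to the right and rows downward; lengths in m; the calibration is good to about 2 mm. A picture is of the moment at which its call begins. camera_info takes no time and is no camera call.
- sign_off(): hands the job in, once; it reports no verdict.
The state is a dict: "time": time; "qpos": joint angles; "dq": joint speeds; "joint_efforts": joint torques, N m; "eef_pos": TCP position; "tcp_rot": TCP orientation; "contact_force": force on the tool from outside, world axes, zero at the start; "wrist_torque": the same for the moment, N m; "opening": opening from 0.0 (shut) to 1.0 (fully open).
Only numpy, scipy, OpenCV 4.12 (cv2) and the standard library are available. Lean on these libraries where they do the work, as an engineer would, in place of code of your own. Each camera call takes 0.05 s, during which the arm holds its last target. There are 200 camera calls.

## Working session

There is one attempt and no reset: what is moved stays moved. The work goes in short steps, Python scripts to look and compute and a shell command to move; the robot and the scene stay as the last step left them, time stands still between calls to the robot, and variables do not carry over. Pictures are saved under pics/ and viewed, about 8 in all and at most 12, crops included, and the job is handed in when it is done.

```bash
mkdir -p pics
python3 - <<'E'
from plant import *
import cv2
s=get_state();print(s)
for n in("top","side"):
    cv2.imwrite(f"pics/{n}0.png",read_camera(n)[:,:,::-1]); print(n,camera_info(n))
E
```

```text
{'time': 0.0, 'qpos': array([-1.33498711e+00,  2.87198739e-01,  1.57816961e+00,  1.43255244e-05,
        1.27857728e+00, -1.49975286e-01]), 'dq': array([ 0.00075941,  0.00170008, -0.00018956, -0.00102788,  0.00131918,
       -0.00035825]), 'joint_efforts': array([-2.31696567e-04, -4.05986416e+01, -2.92625248e+01, -1.05166146e-04,
        5.81427259e-03, -2.37239497e-06]), 'eef_pos': array([ 0.25388609, -0.62473397,  0.22992911]), 'tcp_rot': array([ 9.81453619e-01,  1.91696141e-01, -4.36253598e-05, -1.17569715e-03]), 'contact_force': array([-0.02079293,  0.67139338, -0.49301548]), 'wrist_torque': array([ 0.03364709, -0.02967633, -0.01960137]), 'opening': 1.0009830469715921}
top {'K': array([[625.15021577,   0.        , 317.44273587],
       [  0.        , 625.15021577, 233.89847502],
       [  0.        ,   0.        ,   1.        ]]), 'k1': 0.02271278098125201, 'R': array([[ 0.0091436 , -0.99992868, -0.00768343],
       [-0.98602277, -0.00773759, -0.16643083],
       [ 0.16635951,  0.00909781, -0.9860232 ]]), 't': array([0.0449257 , 0.59893429, 1.21748793])}
side {'K': array([[567.86252014,   0.        , 312.47569185],
       [  0.        , 567.86252014, 233.39098795],
       [  0.        ,   0.        ,   1.        ]]), 'k1': -0.0340108727965794, 'R': array([[-0.76411983, -0.64507007, -0.00234166],
       [-0.35591168,  0.42461832, -0.83248193],
       [ 0.53800349, -0.63528253, -0.55404725]]), 't': array([0.45608149, 0.31805131, 0.89346991])}
```

View pics/top0.png

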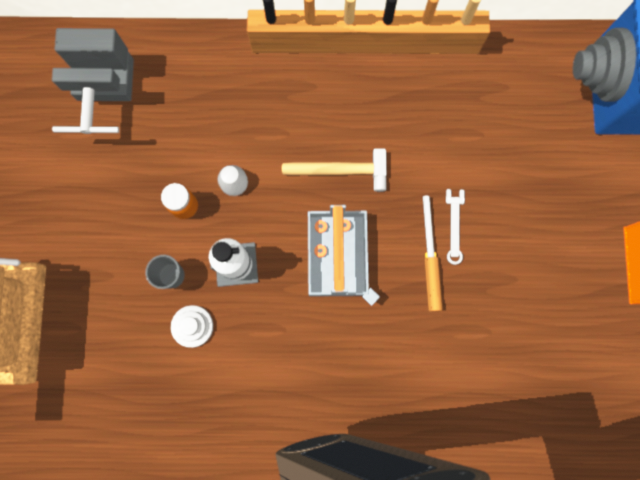

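View pics/side0.png

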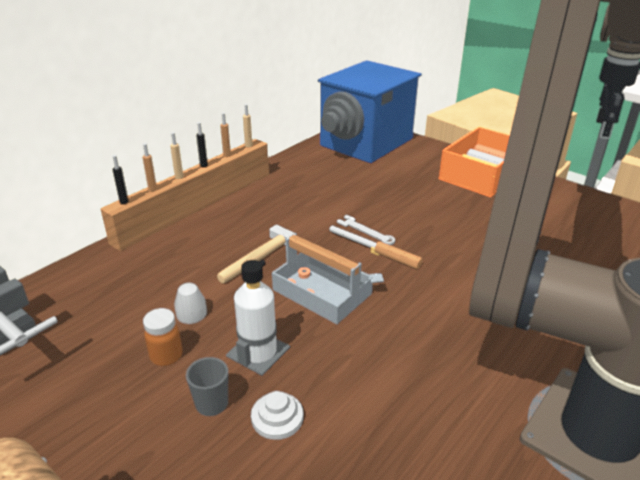

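The top view shows the cap at about (222,251), the tote centred near (338,252) with its lip corner at (371,296), and the bushes at (321,227), (347,226) and (321,251). The tote's x axis therefore points roughly along world -x and its y axis along world -y. The side view agrees, with the cap at (253,271) and the bar at (323,254).

```bash
cat > h.py <<'E'
import numpy as np, cv2
from plant import *
from scipy.spatial.transform import Rotation as Rn
def ray(n,uv):
    c=camera_info(n);K,k=c["K"],c["k1"]
    d=(np.asarray(uv,float)-K[:2,2])/K[0,0]; u=d.copy()
    for _ in range(10): u=d/(1+k*(u@u))
    R=c["R"]; return -R.T@c["t"], R.T@np.r_[u,1]
def onz(n,uv,z):
    o,d=ray(n,uv); return o+d*(z-o[2])/d[2]
def tri(a,b):
    A=np.zeros((3,3));v=np.zeros(3)
    for n,uv in(("top",a),("side",b)):
        o,d=ray(n,uv);d/=np.linalg.norm(d);P=np.eye(3)-np.outer(d,d);A+=P;v+=P@o
    return np.linalg.solve(A,v)
def proj(n,X):
    c=camera_info(n);p=c["R"]@X+c["t"];u=p[:2]/p[2];u=u*(1+c["k1"]*(u@u));return c["K"][:2,:2]@u+c["K"][:2,2]
def blob(im,roi,f):
    x0,y0,x1,y1=roi; h=cv2.cvtColor(im[y0:y1,x0:x1],cv2.COLOR_RGB2HSV)
    m=f(h[...,0].astype(int),h[...,1].astype(int),h[...,2].astype(int)).astype(np.uint8)
    c=max(cv2.findContours(m,cv2.RETR_EXTERNAL,cv2.CHAIN_APPROX_NONE)[0],key=cv2.contourArea)
    return c.reshape(-1,2)+[x0,y0]
E
python3 - <<'E'
from h import *
T=cv2.imread("pics/top0.png")[:,:,::-1];S=cv2.imread("pics/side0.png")[:,:,::-1]
c=blob(T,(205,235,245,270),lambda h,s,v:v<60);print("cap top",cv2.boundingRect(c),cv2.minEnclosingCircle(c))
c2=blob(S,(235,255,275,292),lambda h,s,v:v<60);print("cap side",cv2.boundingRect(c2),c2[:,0].mean())
bar=lambda h,s,v:(h>8)&(h<20)&(s>110)&(v>170)
b=blob(T,(325,190,352,300),bar);r=cv2.minAreaRect(b);print(r)
bx=cv2.boxPoints(r);bx=bx[np.argsort(bx[:,1])];e1,e2=bx[:2].mean(0),bx[2:].mean(0)
p1,p2=onz("top",e1,.106),onz("top",e2,.106);d=p2-p1;print(p1,p2,(p1+p2)/2,np.linalg.norm(d),np.degrees(np.arctan2(d[1],d[0])))
b2=blob(S,(280,225,365,280),bar);r=cv2.minAreaRect(b2);print(r);print("tri",tri((e1+e2)/2,r[0]))
out=[cv2.resize(i[y:y+120,x:x+160],None,fx=2.5*1.0,fy=2.5,interpolation=2) for i,x,y in((T,200,190),(S,220,220))]
# line of sight checks: draw
cv2.imwrite("pics/crop1.png",np.hstack(out)[:,:,::-1])
E
```

```text
cap top (215, 243, 23, 18) ((225.93023681640625, 250.03488159179688), 11.118131637573242)
cap side (242, 260, 23, 23) 252.768115942029
((341.3350830078125, 248.119140625), (15.668580055236816, 84.08924102783203), 2.0454084873199463)
[6.44549650e-01 4.45525226e-04 1.06000000e-01] [0.48066815 0.00578529 0.106     ] [0.5626089  0.00311541 0.106     ] 0.16396847068584106 178.13378859902696
((321.7414245605469, 253.72679138183594), (70.82083129882812, 12.990804672241211), 24.775144577026367)
tri [0.56559592 0.00410272 0.09274373]
```

View pics/crop1.png

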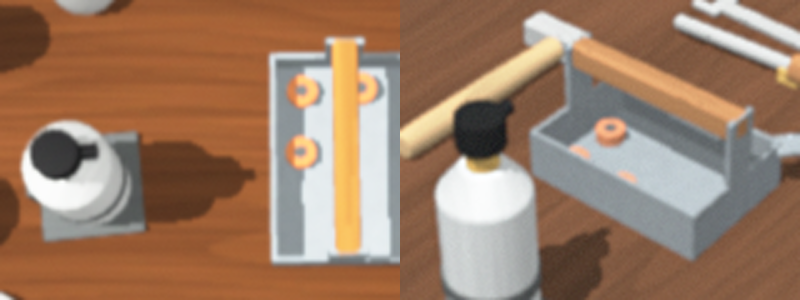

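The crop shows the cap disc at about (223,252) with its snout pointing right (world -y). In the first mask the bar merged with the bush at (347,226), so I'll use the bar's edges row by row instead.

Run:
```python
from h import *
T=cv2.imread("pics/top0.png")[:,:,::-1];S=cv2.imread("pics/side0.png")[:,:,::-1]
c=blob(T,(205,235,245,270),lambda h,s,v:v<90)
m=c[c[:,0]<226];print(cv2.boundingRect(c),cv2.boundingRect(m))
# circle fit on left-hand rim
A=np.c_[m*2,np.ones(len(m))];q=np.linalg.lstsq(A,(m**2).sum(1),rcond=None)[0];print("fit",q[:2],np.sqrt(q[2]+q[:2]@q[:2]))
print("cap",onz("top",q[:2],.2))
c2=blob(S,(235,255,275,292),lambda h,s,v:v<80)
X=onz("top",q[:2],.2);print("cap side proj",proj("side",X),cv2.boundingRect(c2),proj("side",X-[0,0,.026]))
h=cv2.cvtColor(T,cv2.COLOR_RGB2HSV).astype(int);pts=[]
for y in list(range(208,218))+list(range(240,288)):
    x=[i for i in range(325,352) if 8<h[y,i,0]<22 and h[y,i,1]>110 and h[y,i,2]>170]
    if len(x)>8: pts.append((np.mean(x),y,len(x)))
pts=np.array(pts);f=np.polyfit(pts[:,1],pts[:,0],1);print(f,np.median(pts[:,2]))
col=[y for y in range(195,305) if 8<h[y,int(round(np.polyval(f,y))),0]<22 and h[y,int(round(np.polyval(f,y))),1]>110 and h[y,int(round(np.polyval(f,y))),2]>170]
print(col[0],col[-1])
P=[onz("top",(np.polyval(f,y),y),.106) for y in(col[0]-.5,col[-1]+.5)];d=P[1]-P[0]
M=(P[0]+P[1])/2;print(P,M,np.linalg.norm(d),np.degrees(np.arctan2(d[1],d[0])))
print("side proj of bar top centre",proj("side",M),proj("side",M-[0,0,.011]))
```

```text
(213, 243, 26, 18) (213, 243, 13, 18)
fit [221.59264979 251.2919204 ] 8.738846472794416
cap [0.5405835  0.21878052 0.2       ]
cap side proj [252.59792579 265.00623671] (241, 259, 25, 25) [253.54850721 277.46897754]
[1.96172326e-02 3.33044735e+02] 10.0
206 290
[array([0.64566565, 0.01168804, 0.106     ]), array([0.47995844, 0.00786365, 0.106     ])] [0.56281204 0.00977584 0.106     ] 0.16575133901376524 -178.67789446733713
side proj of bar top centre [322.24882086 250.27966206] [322.20913872 254.76042911]
```

The cap is at (0.541, 0.219) and the bar at (0.563, 0.010) with the tote yawed 1.3°. The side view confirms both to about 1 px. Next I move over the cap with the jaws shut.

```bash
python3 -m jog '{"travel":[[20,36,4],[20,36,4],[20,36,4],[20,36,4],[20,36,4]],"dr":[[0,0,-2],[0,0,-2],[0,0,-2],[0,0,-2],[0,0,-2]],"jaw":[255,255,255,255,255]}' 60
python3 -m jog '{"travel":[[20,36,4],[20,36,4],[20,36,4],[20,36,4],[20,36,4]],"dr":[[0,0,-2],[0,0,-2],[0,0,-2],[0,0,-2],[0,0,-2]],"jaw":[255,255,255,255,255]}'
python3 -m jog '{"travel":[[6,34,0],[6,34,0],[6,34,0],[6,34,0],[6,34,0]],"dr":[[0,0,0],[0,0,0],[0,0,0],[0,0,0],[0,0,0]],"jaw":[255,255,255,255,255]}'
```

```text
time: 0.52
eef_pos: [0.3544, -0.4434, 0.2508]
tcp_rot: [0.995, 0.104, -0.0, -0.001]
contact_force: [1.3, 0.4, 0.2]
opening: 0.298
time: 0.93
eef_pos: [0.4543, -0.2632, 0.2711]
tcp_rot: [1.0, 0.017, -0.0, -0.0]
contact_force: [0.7, 0.1, 0.1]
opening: -0.002
time: 1.35
eef_pos: [0.4837, -0.0935, 0.2709]
tcp_rot: [1.0, 0.018, -0.0, -0.0]
contact_force: [0.6, -0.5, -0.2]
opening: 0.001
```

```bash
python3 -m jog '{"travel":[[6,32,0],[6,32,0],[6,32,0],[6,32,0],[6,32,0]],"dr":[[0,0,-0.8],[0,0,0],[0,0,0],[0,0,0],[0,0,0]],"jaw":[255,255,255,255,255]}'
python3 -m jog '{"travel":[[6,32,0],[6,32,0],[6,32,0],[6,32,-10],[3,24,-20]],"dr":[[0,0,0],[0,0,0],[0,0,0],[0,0,0],[0,0,0]],"jaw":[255,255,255,255,255]}'
python3 -m jog '{"travel":[[0,0,-20],[0,0,-7],[0,0,-4],[0,0,0],[0,0,0]],"dr":[[0,0,0],[0,0,0],[0,0,0],[0,0,0],[0,0,0]],"jaw":[255,255,255,255,255]}'
python3 - <<'E'
from h import *
out=[cv2.resize(read_camera(n)[y:y+120,x:x+160],None,fx=2.5,fy=2.5,interpolation=2) for n,x,y in(("top",150,180),("side",180,190))]
cv2.imwrite("pics/cap.png",np.hstack(out)[:,:,::-1])
E
```

```text
time: 1.77
eef_pos: [0.5137, 0.0663, 0.2709]
tcp_rot: [1.0, 0.011, -0.0, 0.0]
contact_force: [1.4, -0.3, -0.5]
opening: 0.002
time: 2.18
eef_pos: [0.5426, 0.2194, 0.2437]
tcp_rot: [1.0, 0.012, 0.003, -0.001]
contact_force: [0.3, 0.4, 0.1]
opening: 0.004
time: 2.6
eef_pos: [0.5415, 0.216, 0.2112]
tcp_rot: [1.0, 0.011, 0.001, -0.0]
contact_force: [0.3, -1.1, -0.1]
opening: 0.001
```

View pics/cap.png

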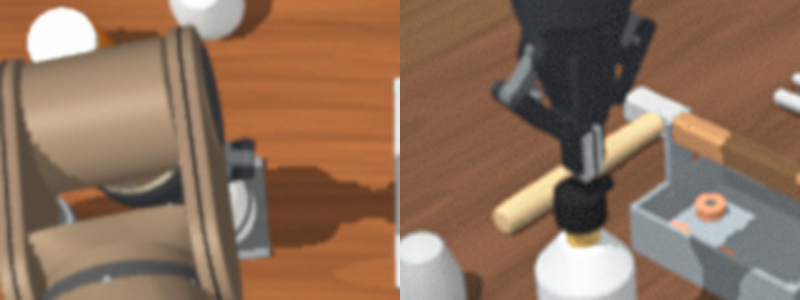

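The side crop shows the shut fingertips directly over the cap at about (580,175) in the crop, with clearance. I'll shift 3 mm in y and press down slowly.

```bash
python3 -m jog '{"travel":[[0,3,-6],[0,0,-4],[0,0,-3],[0,0,-3],[0,0,0]],"dr":[[0,0,0],[0,0,0],[0,0,0],[0,0,0],[0,0,0]],"jaw":[255,255,255,255,255]}'
python3 -m jog '{"travel":[[0,0,-2],[0,0,-2],[0,0,-1],[0,0,0],[0,0,0]],"dr":[[0,0,0],[0,0,0],[0,0,0],[0,0,0],[0,0,0]],"jaw":[255,255,255,255,255]}'
```

```text
time: 3.12
eef_pos: [0.5414, 0.2197, 0.1951]
tcp_rot: [1.0, 0.011, 0.001, -0.0]
contact_force: [-1.7, 0.4, 6.1]
opening: 0.001
time: 3.53
eef_pos: [0.5415, 0.2197, 0.1916]
tcp_rot: [1.0, 0.011, 0.001, 0.0]
contact_force: [-2.5, -1.0, 8.3]
opening: -0.001
```

```bash
python3 -m jog '{"travel":[[0,0,-1],[0,0,-1],[0,0,-1],[0,0,0],[0,0,0]],"dr":[[0,0,0],[0,0,0],[0,0,0],[0,0,0],[0,0,0]],"jaw":[255,255,255,255,255]}'
python3 -m jog '{"travel":[[0,0,-1],[0,0,0],[0,0,0]],"dr":[[0,0,0],[0,0,0],[0,0,0]],"jaw":[255,255,255]}'
```

```text
time: 3.95
eef_pos: [0.5415, 0.2197, 0.19]
tcp_rot: [1.0, 0.012, 0.001, 0.0]
contact_force: [-5.8, -1.6, 13.3]
opening: 0.003
time: 4.2
eef_pos: [0.5416, 0.2197, 0.19]
tcp_rot: [1.0, 0.012, 0.001, 0.0]
contact_force: [-7.2, -2.9, 16.0]
opening: -0.0
```

The cap reached its hard stop: z held at 0.190 while the force rose to 16 N. Next I release it, check that it came back, and move over the bar.

```bash
python3 -m jog '{"travel":[[0,0,8],[0,0,25],[0,0,35],[0,-10,12],[4,-40,0]],"dr":[[0,0,0],[0,0,0],[0,0,0],[0,0,0],[0,0,0]],"jaw":[255,255,255,200,120]}'
python3 -m jog '{"travel":[[4,-40,0],[4,-40,0],[4,-40,0],[4,-35,-15],[2,-5,-35]],"dr":[[0,0,0],[0,0,0],[0,0,0],[0,0,0],[0,0,0]],"jaw":[120,120,120,120,100]}'
python3 -m jog '{"travel":[[0,0,-30],[0,0,-30],[0,0,0],[0,0,0]],"dr":[[0,0,0],[0,0,0],[0,0,0],[0,0,0]],"jaw":[100,100,100,100]}'
python3 - <<'E'
from h import *
t=read_camera("top");s=read_camera("side")
c2=blob(s,(235,252,275,292),lambda h,s,v:v<80);print("cap side (was 241,259,25,25)",cv2.boundingRect(c2))
out=[cv2.resize(i[y:y+120,x:x+160],None,fx=2.5,fy=2.5,interpolation=2) for i,x,y in((t,260,190),(s,230,190))]
cv2.imwrite("pics/bar.png",np.hstack(out)[:,:,::-1])
E
```

```text
time: 4.62
eef_pos: [0.5466, 0.1727, 0.2702]
tcp_rot: [1.0, 0.014, 0.004, -0.002]
contact_force: [0.6, -0.2, -0.2]
opening: 0.276
time: 5.03
eef_pos: [0.5665, 0.0036, 0.2201]
tcp_rot: [1.0, 0.009, 0.006, 0.002]
contact_force: [1.2, 0.5, 1.0]
opening: 0.607
time: 5.37
eef_pos: [0.5613, 0.0094, 0.153]
tcp_rot: [1.0, 0.011, -0.003, -0.0]
contact_force: [-0.9, 0.4, 0.2]
opening: 0.615
cap side (was 241,259,25,25) (241, 259, 25, 24)
```

View pics/bar.png

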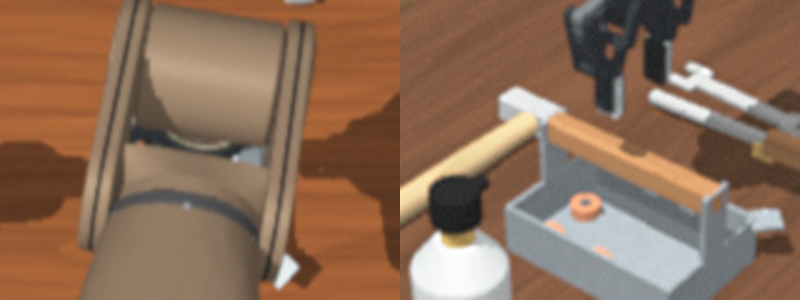

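The cap is back up: its side-view box matches the first picture, and the fingers straddle the bar above its middle. I go down to TCP z of about 0.075 and close.

```bash
python3 -m jog '{"travel":[[0,0,-30],[0,0,-25],[0,0,-15],[0,0,-8],[0,0,0]],"dr":[[0,0,0],[0,0,0],[0,0,0],[0,0,0],[0,0,0]],"jaw":[100,100,100,100,100]}' 90
python3 -m jog '{"travel":[[0,0,0],[0,0,0],[0,0,0],[0,0,0],[0,0,0]],"dr":[[0,0,0],[0,0,0],[0,0,0],[0,0,0],[0,0,0]],"jaw":[130,160,190,220,255]}' 90
python3 -m jog '{"travel":[[0,0,0],[0,0,0],[0,0,0]],"dr":[[0,0,0],[0,0,0],[0,0,0]],"jaw":[255,255,255]}' 90
```

```text
time: 5.88
eef_pos: [0.5632, 0.0098, 0.0775]
tcp_rot: [1.0, 0.012, -0.0, 0.0]
contact_force: [0.2, 0.4, -0.3]
opening: 0.606
time: 6.3
eef_pos: [0.5646, 0.0091, 0.0795]
tcp_rot: [1.0, 0.011, 0.002, 0.001]
contact_force: [-1.4, -1.8, 5.9]
opening: 0.217
time: 6.55
eef_pos: [0.5646, 0.0091, 0.0795]
tcp_rot: [1.0, 0.011, 0.002, 0.001]
contact_force: [-0.6, -1.6, 6.7]
opening: 0.22
```

The grip is on (opening 0.22, about 19 mm). I lift slowly.

```bash
python3 -m jog '{"travel":[[0,0,4],[0,0,8],[0,0,14],[0,0,18],[0,0,20]],"dr":[[0,0,0],[0,0,0],[0,0,0],[0,0,0],[0,0,0]],"jaw":[255,255,255,255,255]}' 90
python3 -m jog '{"travel":[[0,0,20],[0,0,20],[0,0,20],[0,0,20],[0,0,20]],"dr":[[0,0,0],[0,0,0],[0,0,0],[0,0,0],[0,0,0]],"jaw":[255,255,255,255,255]}'
python3 -m jog '{"travel":[[0,0,15],[0,0,12],[0,0,8],[0,0,4],[0,0,0]],"dr":[[0,0,0],[0,0,0],[0,0,0],[0,0,0],[0,0,0]],"jaw":[255,255,255,255,255]}'
python3 -m jog '{"travel":[[0,0,0],[0,0,0],[0,0,0],[0,0,0],[0,0,0]],"dr":[[1,-1,0],[2,-2,0],[2,-2,0],[2,-2,0],[2,-2,0]],"jaw":[255,255,255,255,255]}'
python3 -m jog '{"travel":[[0,0,0],[0,0,0],[0,0,0],[0,0,0],[0,0,0]],"dr":[[2,-2,0],[2,-2,0],[2,-2,0],[2,-2,0],[1,-1,0]],"jaw":[255,255,255,255,255]}'
```

```text
time: 6.97
eef_pos: [0.5608, 0.0102, 0.1396]
tcp_rot: [1.0, 0.011, -0.003, -0.001]
contact_force: [0.2, -1.1, -5.0]
opening: 0.216
time: 7.38
eef_pos: [0.5616, 0.0101, 0.2408]
tcp_rot: [1.0, 0.011, -0.002, -0.0]
contact_force: [1.0, 0.9, -4.9]
opening: 0.216
time: 7.8
eef_pos: [0.563, 0.0097, 0.2805]
tcp_rot: [1.0, 0.011, 0.0, -0.0]
contact_force: [-0.5, 0.2, -5.8]
opening: 0.219
time: 8.22
eef_pos: [0.5621, 0.0096, 0.2785]
tcp_rot: [0.994, 0.011, 0.079, -0.079]
contact_force: [-0.1, 1.3, -5.2]
opening: 0.216
time: 8.63
eef_pos: [0.5616, 0.0092, 0.278]
tcp_rot: [0.975, 0.011, 0.157, -0.155]
contact_force: [-2.4, 0.2, -5.8]
opening: 0.216
```

```bash
python3 -m jog '{"travel":[[0,0,0],[0,0,0],[0,0,0],[0,0,0],[0,0,0]],"dr":[[1.5,-1.5,0],[2,-2,0],[1.5,-1.5,0],[0,0,0],[0,0,0]],"jaw":[255,255,255,255,255]}'
python3 -m jog '{"travel":[[0,0,0],[0,0,0],[0,0,0],[0,0,0],[0,0,0]],"dr":[[0,0,0],[0,0,0],[0,0,0],[0,0,0],[0,0,0]],"jaw":[255,255,255,255,255]}'
python3 - <<'E'
from h import *
t=read_camera("top");s=read_camera("side")
st=get_state();R=Rn.from_quat(st["tcp_rot"]).as_matrix();g=st["eef_pos"]-.019*R[:,2]
# tote axes: tote z=-tool z, tote y ~ tool y, x=y×z
z=-R[:,2];y=R[:,1];y=y if y[1]<0 else -y;x=np.cross(y,z);P=lambda a,b,c:g+(a*x+b*y+c*z)/1000
C=P(81,56,-85);print("axes z",x[2],y[2],"tilt",np.degrees(np.arccos(z[2])),"corner",C,"lowest z",P(85,60,-95)[2],proj("top",C),proj("side",C),"lip rim",proj("side",P(85,60,-50)),proj("side",P(-85,60,-50)),proj("side",P(85,-60,-50)),proj("side",P(-85,-60,-50)))
out=[cv2.resize(i[y:y+180,x:x+180],(400,400),interpolation=2) for i,x,y in((t,250,170),(s,250,130))]
cv2.imwrite("pics/tilt.png",np.hstack(out)[:,:,::-1])
E
```

```text
time: 9.05
eef_pos: [0.562, 0.0092, 0.2785]
tcp_rot: [0.96, 0.01, 0.199, -0.195]
contact_force: [-0.2, -0.5, -5.9]
opening: 0.214
time: 9.47
eef_pos: [0.5631, 0.0098, 0.2805]
tcp_rot: [0.96, 0.011, 0.2, -0.196]
contact_force: [-0.7, 0.3, -4.3]
opening: 0.216
axes z -0.3887597633420853 -0.37136031029480726 tilt 32.52223414455697 corner [ 0.5192576  -0.01222723  0.17244476] lowest z 0.1609724495500988 [350.84869081 266.06579616] [347.42538196 225.2762293 ] lip rim [360.24727177 212.86523065] [300.82004123 155.99078802] [328.73479994 219.01762848] [265.08906186 156.20254449]
```

View pics/tilt.png

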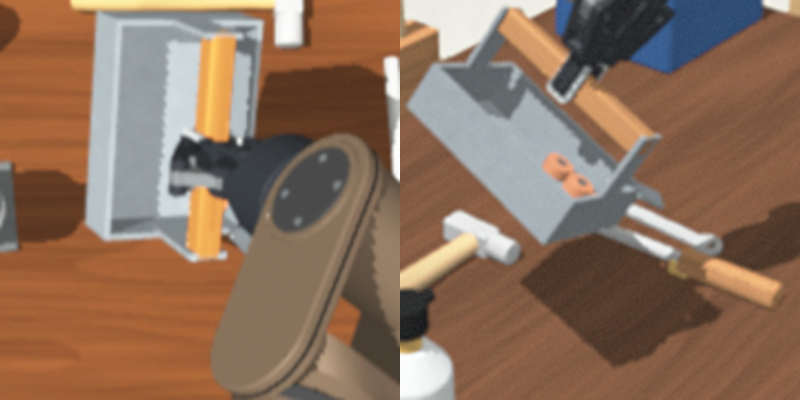

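```bash
cat >> h.py <<'E'
def tote():
    st=get_state();R=Rn.from_quat(st["tcp_rot"]).as_matrix();g=st["eef_pos"]-.019*R[:,2]
    z=-R[:,2];y=R[:,1];y=y if y[1]<0 else -y
    return g,np.c_[np.cross(y,z),y,z]
def totepix(n,uv,zl=-.079):
    g,A=tote();o,d=ray(n,uv);o=A.T@(o-g);d=A.T@d;return 1000*(o+d*(zl-o[2])/d[2])
E
python3 - <<'E'
from h import *
s=read_camera("side");h=cv2.cvtColor(s,cv2.COLOR_RGB2HSV).astype(int)
m=((h[...,0]<13)&(h[...,1]>80)&(h[...,2]>170)).astype(np.uint8);m[:,:290]=0;m[:,360:]=0;m[:185]=0;m[232:]=0
n,l,st,c=cv2.connectedComponentsWithStats(m)
for i in range(1,n):
    if st[i,4]>8: print(st[i],c[i],totepix("side",c[i]))
g,A=tote()
d=s.copy()
for a,b,z in[(81,56,-91),(-81,56,-91),(81,-56,-91),(81,56,-50),(81,-56,-50),(-81,-56,-50),(-81,56,-50),(68,43,-79),(68,17,-79),(42,43,-79)]:
    p=proj("side",g+A@np.array([a,b,z])/1000);cv2.circle(d,tuple(int(round(v*8)) for v in p),8,(0,255,0),-1,cv2.LINE_AA,3)
cv2.imwrite("pics/tilt2.png",cv2.resize(d[140:260,255:385],None,fx=5,fy=5,interpolation=2)[:,:,::-1])
E
```

```text
[314 199  23  20 192] [324.74479167 208.90104167] [ 36.42218162  22.90798025 -79.        ]
```

View pics/tilt2.png

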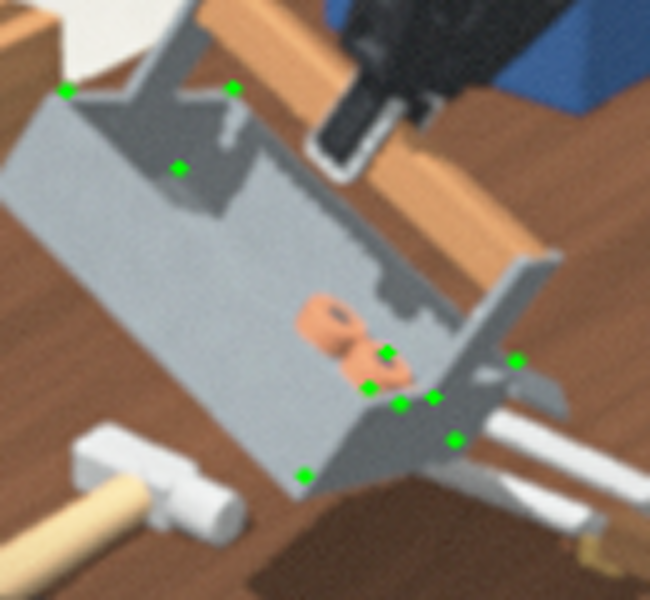

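The view shows two bushes lying along the long (+y) wall at tote x of about 42 and 16. The third must be in the corner, hidden by the end wall, so they form a row with the last one about 65 mm from the corner, and I want a tighter cluster. I'll yaw the tote 90° about the vertical, keeping the tilt, so the side camera can see into the lip corner.

```bash
python3 -m jog '{"travel":[[0,-10,10],[0,-10,10],[0,-10,10],[0,-10,10],[0,-10,10]],"dr":[[0,0,2],[0,0,4],[0,0,6],[0,0,6],[0,0,6]],"jaw":[255,255,255,255,255]}'
python3 -m jog '{"travel":[[0,0,0],[0,0,0],[0,0,0],[0,0,0],[0,0,0]],"dr":[[0,0,6],[0,0,6],[0,0,6],[0,0,6],[0,0,6]],"jaw":[255,255,255,255,255]}'
python3 -m jog '{"travel":[[0,0,0],[0,0,0],[0,0,0],[0,0,0],[0,0,0]],"dr":[[0,0,6],[0,0,6],[0,0,4],[0,0,2],[0,0,0]],"jaw":[255,255,255,255,255]}'
cat > look.py <<'E'
from h import *
import sys
s=read_camera("side");g,A=tote();d=s.copy()
print(get_state()["qpos"].round(2),"slopes x,y,z",A[2].round(3),"tilt",np.degrees(np.arccos(A[2,2])).round(1),"low z",(g+A@[.085,.06,-.095])[2].round(3))
for a,b,z in[(81,56,-91),(-81,56,-91),(81,-56,-91),(-81,-56,-91),(81,56,-50),(81,-56,-50),(-81,-56,-50),(-81,56,-50),(68,43,-79)]:
    p=proj("side",g+A@np.array([a,b,z])/1000);cv2.circle(d,tuple(int(round(v*8)) for v in p),8,(0,255,0),-1,cv2.LINE_AA,3)
h=cv2.cvtColor(s,cv2.COLOR_RGB2HSV).astype(int)
P=np.array([proj("side",g+A@np.array([a,b,-79])/1000) for a in(-81,81) for b in(-56,56)]);hull=cv2.convexHull(P.astype(np.float32)).astype(np.int32)
k=np.zeros(s.shape[:2],np.uint8);cv2.fillConvexPoly(k,hull,1)
m=((h[...,0]<13)&(h[...,1]>80)&(h[...,2]>120)).astype(np.uint8)&k
n,l,st,c=cv2.connectedComponentsWithStats(m)
for i in range(1,n):
    if st[i,4]>8: print(st[i],totepix("side",c[i])[:2].round())
c=np.int32(proj("side",g+A@[0,0,-.06]));x0,y0=c[0]-75,c[1]-75
cv2.imwrite(sys.argv[1],cv2.resize(d[y0:y0+150,x0:x0+150],None,fx=4,fy=4,interpolation=2)[:,:,::-1])
E
python3 look.py pics/yaw.png
```

```text
time: 10.03
eef_pos: [0.5631, -0.0412, 0.331]
tcp_rot: [0.936, 0.213, 0.155, -0.233]
contact_force: [0.1, 0.5, -4.7]
opening: 0.217
time: 10.45
eef_pos: [0.5638, -0.041, 0.3303]
tcp_rot: [0.85, 0.447, 0.09, -0.265]
contact_force: [0.2, -0.1, -5.1]
opening: 0.215
time: 10.87
eef_pos: [0.5644, -0.0402, 0.3301]
tcp_rot: [0.77, 0.574, 0.048, -0.275]
contact_force: [0.9, 1.5, -4.9]
opening: 0.218
[-0.41  0.18  1.59  0.36  1.81 -0.11] slopes x,y,z [-0.389 -0.37   0.844] tilt 32.4 low z 0.211
```

View pics/yaw.png

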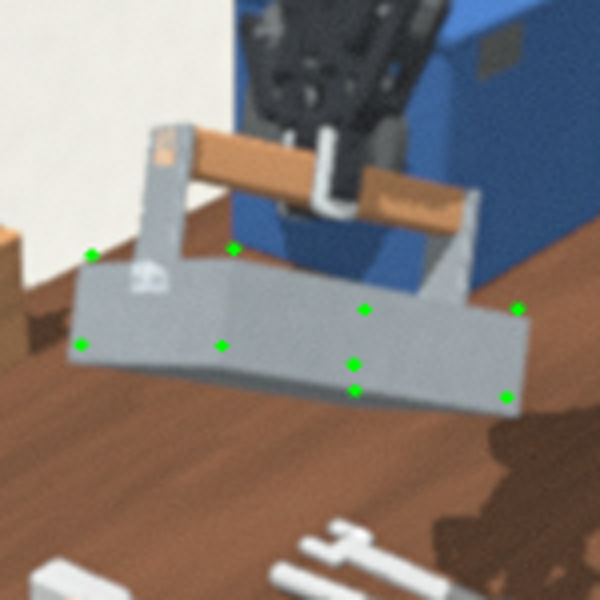

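The yawed view looks onto the outside of the raised corner's walls, so no bushes are visible. A yaw about halfway back should see along the end wall.

```bash
python3 -m jog '{"travel":[[0,0,0],[0,0,0],[0,0,0],[0,0,0],[0,0,0]],"dr":[[0,0,-2],[0,0,-4],[0,0,-6],[0,0,-6],[0,0,-6]],"jaw":[255,255,255,255,255]}'
python3 -m jog '{"travel":[[0,0,0],[0,0,0],[0,0,0],[0,0,0],[0,0,0]],"dr":[[0,0,-6],[0,0,-4],[0,0,-2],[0,0,0],[0,0,0]],"jaw":[255,255,255,255,255]}'
python3 look.py pics/yaw2.png
```

```text
time: 11.33
eef_pos: [0.5632, -0.0408, 0.3303]
tcp_rot: [0.874, 0.397, 0.104, -0.26]
contact_force: [0.0, 1.0, -4.7]
opening: 0.211
time: 11.75
eef_pos: [0.5628, -0.0406, 0.3306]
tcp_rot: [0.91, 0.307, 0.13, -0.248]
contact_force: [-0.7, 0.0, -5.5]
opening: 0.215
[-0.49  0.01  1.78  0.53  1.56  0.37] slopes x,y,z [-0.389 -0.371  0.843] tilt 32.5 low z 0.211
```

View pics/yaw2.png

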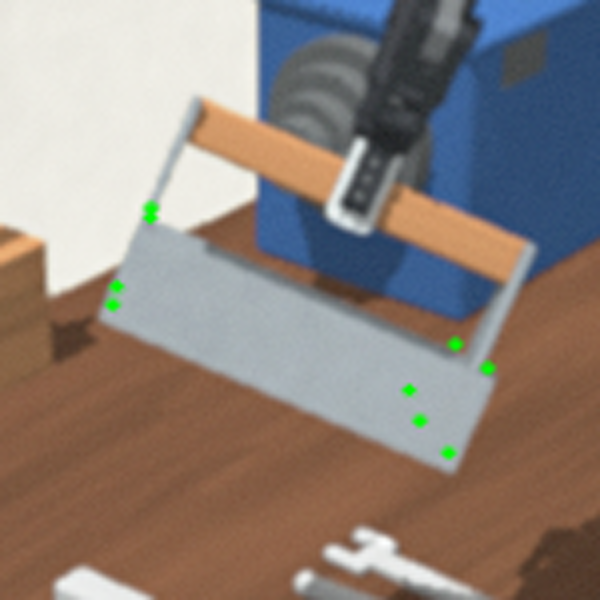

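This view is still blocked by the near wall, so I'll work out which yaw and camera see the corner region before moving again.

Run:
```python
from h import *
g,A=tote()
g=np.array([.563,-.04,.35])
pts=dict(c=(68,43),x2=(42,43),x3=(16,43),y2=(68,17),y3=(68,-9))
A0=tote()[1]
y0=np.degrees(np.arctan2(A0[1,0],A0[0,0]));print("heading now",y0)
for n in("side","top"):
  o=-camera_info(n)["R"].T@camera_info(n)["t"];print(n,o)
  for yaw in range(-180,180,20):
    B=Rn.from_euler("z",yaw,degrees=True).as_matrix()@A0
    r=""
    for k,(a,b) in pts.items():
        p=np.array([a,b,-73.]);c=1000*B.T@(o-g);d=c-p
        q=p+d*(23/d[2]) if d[2]>0 else np.array([999,0,0])
        ok=abs(q[0])<81 and abs(q[1])<56
        q2=p+d*(73/d[2]) if d[2]>0 else q
        # bar crossing / gripper cylinder r~45 from z>30
        bar=abs(q2[1])<12 and abs(q2[0])<85
        t=np.linspace(0,1,400)[:,None]*d+p;gr=((np.hypot(t[:,0],t[:,1])<50)&(t[:,2]>10)).any()
        r+=f" {k}:{'W' if not ok else ''}{'B' if bar else ''}{'G' if gr else ''}{'ok' if ok and not bar and not gr else ''}"
    print(n,yaw,r)
```

```text
heading now -147.5530188439278
side [-0.01899084  0.72675993  0.76086451]
side -180  c:W x2:W x3:W y2:ok y3:ok
side -160  c:W x2:W x3:W y2:ok y3:ok
side -140  c:ok x2:ok x3:ok y2:ok y3:ok
side -120  c:ok x2:ok x3:ok y2:ok y3:ok
side -100  c:W x2:ok x3:ok y2:W y3:W
side -80  c:W x2:ok x3:ok y2:W y3:W
side -60  c:W x2:ok x3:ok y2:W y3:W
side -40  c:W x2:ok x3:ok y2:W y3:W
side -20  c:W x2:W x3:W y2:W y3:W
side 0  c:W x2:W x3:W y2:W y3:W
side 20  c:W x2:W x3:W y2:W y3:W
side 40  c:W x2:W x3:W y2:W y3:W
side 60  c:W x2:W x3:W y2:W y3:W
side 80  c:W x2:W x3:W y2:W y3:W
side 100  c:W x2:W x3:W y2:W y3:W
side 120  c:W x2:W x3:W y2:ok y3:ok
side 140  c:W x2:W x3:W y2:ok y3:ok
side 160  c:W x2:W x3:W y2:ok y3:ok
top [0.38761137 0.03848032 1.30049766]
top -180  c:G x2:G x3:G y2:BG y3:G
top -160  c:G x2:G x3:G y2:BG y3:G
top -140  c:G x2:G x3:G y2:BG y3:G
top -120  c:G x2:G x3:G y2:BG y3:G
top -100  c:G x2:G x3:G y2:BG y3:G
top -80  c:G x2:G x3:G y2:BG y3:ok
top -60  c:BG x2:BG x3:BG y2:G y3:ok
top -40  c:BG x2:BG x3:BG y2:G y3:ok
top -20  c:BG x2:BG x3:BG y2:ok y3:ok
top 0  c:BG x2:BG x3:BG y2:G y3:ok
top 20  c:BG x2:BG x3:BG y2:G y3:ok
top 40  c:BG x2:BG x3:BG y2:G y3:ok
top 60  c:BG x2:BG x3:BG y2:G y3:ok
top 80  c:BG x2:BG x3:BG y2:G y3:ok
top 100  c:BG x2:BG x3:BG y2:G y3:ok
top 120  c:BG x2:BG x3:BG y2:G y3:G
top 140  c:G x2:G x3:G y2:BG y3:G
top 160  c:G x2:G x3:G y2:BG y3:G
```

At a yaw of about -120° from here, with the corner facing the side camera, every candidate bush position is visible. I go there while moving outward a little.

```bash
python3 -m jog '{"travel":[[10,0,0],[10,0,0],[10,0,0],[10,0,0],[10,0,0]],"dr":[[0,0,-3],[0,0,-6],[0,0,-6],[0,0,-6],[0,0,-6]],"jaw":[255,255,255,255,255]}'
python3 -m jog '{"travel":[[0,0,0],[0,0,0],[0,0,0],[0,0,0],[0,0,0]],"dr":[[0,0,-6],[0,0,-6],[0,0,-6],[0,0,-6],[0,0,-6]],"jaw":[255,255,255,255,255]}'
python3 -m jog '{"travel":[[0,0,0],[0,0,0],[0,0,0],[0,0,0],[0,0,0]],"dr":[[0,0,-6],[0,0,-6],[0,0,-6],[0,0,-6],[0,0,-6]],"jaw":[255,255,255,255,255]}'
python3 -m jog '{"travel":[[0,0,0],[0,0,0],[0,0,0],[0,0,0],[0,0,0]],"dr":[[0,0,-6],[0,0,-6],[0,0,-6],[0,0,-6],[0,0,-3]],"jaw":[255,255,255,255,255]}'
python3 look.py pics/yaw3.png
```

```text
time: 12.22
eef_pos: [0.6134, -0.0406, 0.3299]
tcp_rot: [0.956, 0.084, 0.184, -0.211]
contact_force: [-1.4, 0.2, -4.9]
opening: 0.211
time: 12.63
eef_pos: [0.6125, -0.04, 0.3296]
tcp_rot: [0.946, -0.166, 0.231, -0.156]
contact_force: [0.1, -0.1, -4.1]
opening: 0.217
time: 13.05
eef_pos: [0.612, -0.0396, 0.3291]
tcp_rot: [0.871, -0.406, 0.263, -0.091]
contact_force: [-0.4, 0.0, -5.2]
opening: 0.217
time: 13.47
eef_pos: [0.6098, -0.0487, 0.3306]
tcp_rot: [0.761, -0.588, 0.27, -0.031]
contact_force: [-0.1, 1.2, -5.8]
opening: 0.218
[-0.17 -0.16  1.93 -0.26  0.87  2.84] slopes x,y,z [-0.375 -0.369  0.851] tilt 31.7 low z 0.214
[321 161  18  23 179] [40. 44.]
```

Joint 6 is at its range end (2.84), so I back off 6° straight away. I also fix the axis sign in the helper and look again.

```bash
python3 -m jog '{"travel":[[0,0,0],[0,0,0],[0,0,0]],"dr":[[0,0,5],[0,0,5],[0,0,0]],"jaw":[255,255,255]}'
sed -i 's/;y=y if y\[1\]<0 else -y$//' h.py; grep -n "R\[:,1\]" h.py; python3 look.py pics/yaw3.png
```

```text
time: 13.77
eef_pos: [0.6098, -0.0529, 0.3326]
tcp_rot: [0.807, -0.522, 0.269, -0.056]
contact_force: [0.7, -0.6, -4.6]
opening: 0.219
25:    z=-R[:,2];y=R[:,1]
[-0.22 -0.18  1.95 -0.11  0.83  2.55] slopes x,y,z [-0.376 -0.372  0.849] tilt 31.9 low z 0.214
[324 159  16  21 196] [35. 44.]
```

View pics/yaw3.png

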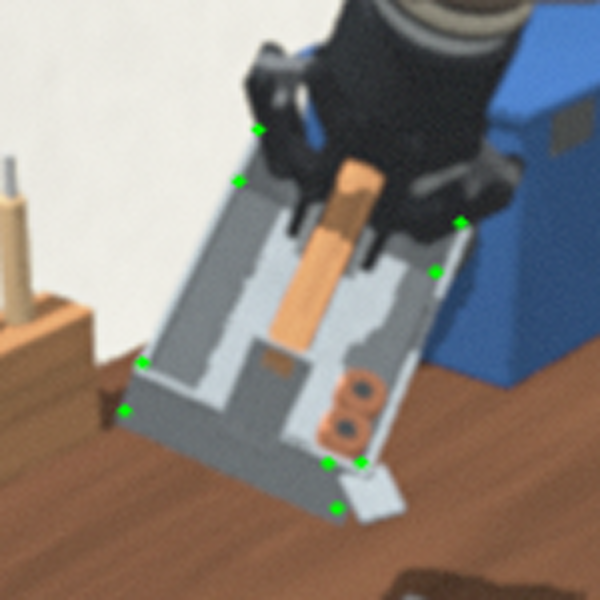

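The row is confirmed: two bushes at (345,428) and (360,390) in the crop sit along the lip-side long wall, and the corner one is hidden behind the end wall. To make the far one slip round beside the others, I'll rotate about the tote's x axis until y is slightly high, watching by mask, then tilt back.

```bash
cat > m.py <<'E'
from h import *
s=read_camera("side");g,A=tote();h=cv2.cvtColor(s,cv2.COLOR_RGB2HSV).astype(int)
P=np.array([proj("side",g+A@np.array([a,b,-85])/1000) for a in(-81,81) for b in(-56,56)])
k=np.zeros(s.shape[:2],np.uint8);cv2.fillConvexPoly(k,cv2.convexHull(P.astype(np.float32)).astype(np.int32),1)
m=((h[...,0]<13)&(h[...,1]>80)&(h[...,2]>100)).astype(np.uint8)&k
n,l,st,c=cv2.connectedComponentsWithStats(m)
print("slope",A[2].round(3),"xaxis",A[:,0].round(3),"yaxis",A[:,1].round(3),"q6",get_state()["qpos"][5].round(2))
for i in range(1,n):
    if st[i,4]>8:
        ys,xs=np.where(l==i);q=np.array([totepix("side",p,-.079)[:2] for p in zip(xs,ys)])
        print(st[i,4],"mean",q.mean(0).round(),"x",np.percentile(q[:,0],[3,97]).round(),"y",np.percentile(q[:,1],[3,97]).round())
E
python3 m.py
```

```text
slope [-0.376 -0.372  0.849] xaxis [-0.307  0.874 -0.376] yaxis [-0.814 -0.446 -0.372] q6 2.56
192 mean [35. 44.] x [10. 58.] y [34. 54.]
```

```bash
python3 -m jog '{"travel":[[0,0,0],[0,0,0],[0,0,0],[0,0,0],[0,0,0]],"dr":[[-1.2,3.5,-1.5],[-1.8,5.2,-2.2],[-1.8,5.2,-2.2],[-1.8,5.2,-2.2],[-1.2,3.5,-1.5]],"jaw":[255,255,255,255,255]}'; python3 m.py
python3 -m jog '{"travel":[[0,0,0],[0,0,0]],"dr":[[-0.9,2.6,-1.1],[0,0,0]],"jaw":[255,255]}'; python3 m.py
python3 -m jog '{"travel":[[0,0,0],[0,0,0]],"dr":[[-0.9,2.6,-1.1],[0,0,0]],"jaw":[255,255]}'; python3 m.py
```

```text
time: 14.28
eef_pos: [0.6119, -0.0511, 0.334]
tcp_rot: [0.799, -0.569, 0.145, 0.125]
contact_force: [-0.6, 0.3, -5.1]
opening: 0.217
slope [-0.374  0.036  0.927] xaxis [-0.31   0.874 -0.374] yaxis [-0.946 -0.321  0.036] q6 2.79
66 mean [31. 41.] x [10. 56.] y [36. 46.]
time: 14.5
eef_pos: [0.6119, -0.0512, 0.3325]
tcp_rot: [0.797, -0.572, 0.131, 0.144]
contact_force: [1.1, 0.3, -5.3]
opening: 0.216
slope [-0.373  0.079  0.924] xaxis [-0.312  0.874 -0.373] yaxis [-0.949 -0.305  0.079] q6 2.8
68 mean [27. 39.] x [ 9. 48.] y [33. 44.]
time: 14.72
eef_pos: [0.6111, -0.0516, 0.3329]
tcp_rot: [0.793, -0.575, 0.116, 0.165]
contact_force: [0.2, -0.0, -6.3]
opening: 0.219
slope [-0.373  0.127  0.919] xaxis [-0.312  0.874 -0.373] yaxis [-0.95  -0.286  0.127] q6 2.81
63 mean [27. 38.] x [ 9. 46.] y [33. 42.]
```

```bash
python3 -m jog '{"travel":[[0,0,0],[0,0,0]],"dr":[[-0.6,1.8,2],[0,0,2]],"jaw":[255,255]}'; python3 m.py
python3 -m jog '{"travel":[[0,0,0],[0,0,0]],"dr":[[-0.9,1.7,-0.7],[0,0,0]],"jaw":[255,255]}'; python3 m.py
```

```text
time: 14.93
eef_pos: [0.6108, -0.0518, 0.333]
tcp_rot: [0.814, -0.543, 0.113, 0.174]
contact_force: [0.5, 0.5, -5.3]
opening: 0.218
slope [-0.372  0.16   0.914] xaxis [-0.387  0.844 -0.372] yaxis [-0.922 -0.352  0.16 ] q6 2.74
111 mean [30. 37.] x [10. 54.] y [28. 46.]
time: 15.15
eef_pos: [0.6106, -0.0517, 0.3332]
tcp_rot: [0.81, -0.545, 0.103, 0.189]
contact_force: [-1.4, 1.7, -6.8]
opening: 0.218
slope [-0.373  0.193  0.907] xaxis [-0.385  0.844 -0.373] yaxis [-0.922 -0.335  0.193] q6 2.75
76 mean [47. 19.] x [36. 57.] y [ 7. 33.]
```

Bushes have moved, with one now near (47,19). I tilt back towards the corner.

```bash
python3 -m jog '{"travel":[[0,0,0],[0,0,0],[0,0,0],[0,0,0],[0,0,0]],"dr":[[2.6,-5.7,2.5],[2.6,-5.7,2.5],[2.6,-5.7,2.5],[2.6,-5.7,2.5],[2.6,-5.7,2.5]],"jaw":[255,255,255,255,255]}'; python3 m.py
python3 -m jog '{"travel":[[0,0,0],[0,0,0],[0,0,0],[0,0,0],[0,0,0]],"dr":[[0,0,0],[0,0,0],[0,0,0],[0,0,0],[0,0,0]],"jaw":[255,255,255,255,255]}'; python3 m.py; python3 look.py pics/y4.png
```

```text
time: 15.62
eef_pos: [0.6099, -0.0518, 0.3342]
tcp_rot: [0.83, -0.491, 0.259, -0.055]
contact_force: [0.5, -1.8, -5.2]
opening: 0.216
slope [-0.373 -0.345  0.861] xaxis [-0.384  0.845 -0.373] yaxis [-0.788 -0.51  -0.345] q6 2.43
35 mean [49. 22.] x [38. 57.] y [16. 29.]
time: 16.08
eef_pos: [0.6114, -0.0514, 0.3337]
tcp_rot: [0.83, -0.492, 0.257, -0.053]
contact_force: [0.1, -0.7, -5.0]
opening: 0.22
slope [-0.374 -0.341  0.863] xaxis [-0.385  0.844 -0.374] yaxis [-0.789 -0.511 -0.341] q6 2.44
41 mean [52. 27.] x [42. 59.] y [19. 36.]
[-0.23 -0.17  1.94 -0.07  0.85  2.44] slopes x,y,z [-0.373 -0.341  0.863] tilt 30.4 low z 0.215
[319 167   8  10  35] [51. 29.]
```

View pics/y4.png

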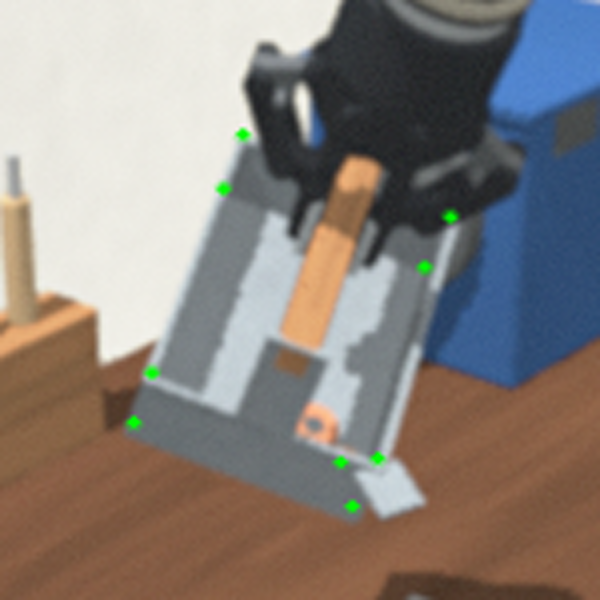

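The crop shows one bush at (318,425), about tote (48,29), resting in the gap against two others hidden by the end wall; a copper sliver shows at (350,445). To confirm the hidden ones, I ease the x tilt by about 11° so the camera can see over that wall.

```bash
python3 -m jog '{"travel":[[0,0,0],[0,0,0],[0,0,0],[0,0,0],[0,0,0]],"dr":[[2,1.3,0.9],[3,1.9,1.3],[3,1.9,1.3],[2,1.3,0.9],[0,0,0]],"jaw":[255,255,255,255,255]}'; python3 m.py; python3 look.py pics/y5.png
```

```text
time: 16.6
eef_pos: [0.6117, -0.0533, 0.3337]
tcp_rot: [0.853, -0.483, 0.165, -0.108]
contact_force: [0.2, -0.2, -6.0]
opening: 0.215
slope [-0.178 -0.342  0.923] xaxis [-0.479  0.86  -0.178] yaxis [-0.789 -0.51  -0.342] q6 2.23
25 mean [41. 38.] x [37. 46.] y [29. 49.]
[-0.31 -0.12  1.86  0.16  1.04  2.23] slopes x,y,z [-0.177 -0.342  0.923] tilt 22.7 low z 0.227
[327 170  11   6  31] [40. 45.]
```

View pics/y5.png

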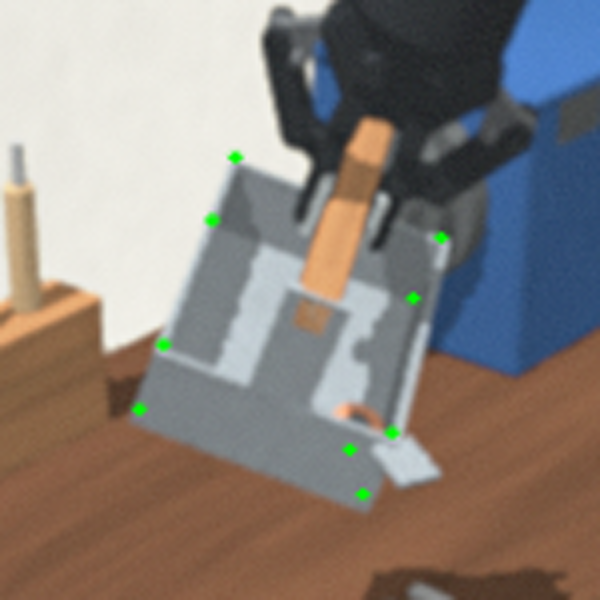

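The bush has moved against the lip-side wall at about (42,43). The other two stay behind the end wall, so they are at x > 50, in the corner and beside it. No bush is left on the open floor. That was my last planned picture, so I restore the full diagonal tilt, let it settle, and check by mask.

```bash
python3 -m jog '{"travel":[[0,0,0],[0,0,0],[0,0,0],[0,0,0],[0,0,0]],"dr":[[-1.5,-1,-0.7],[-2.5,-1.7,-1.1],[-3,-1.9,-1.3],[-2.5,-1.7,-1.1],[-1,-0.6,-0.4]],"jaw":[255,255,255,255,255]}'; python3 m.py
python3 -m jog '{"travel":[[0,0,0],[0,0,0],[0,0,0],[0,0,0],[0,0,0]],"dr":[[0.8,-1.7,0.7],[0,0,0],[0,0,0],[0,0,0],[0,0,0]],"jaw":[255,255,255,255,255]}'
python3 -m jog '{"travel":[[0,0,0],[0,0,0],[0,0,0],[0,0,0],[0,0,0]],"dr":[[0,0,0],[0,0,0],[0,0,0],[0,0,0],[0,0,0]],"jaw":[255,255,255,255,255]}'; python3 m.py; python3 look.py pics/y6.png
python3 - <<'E'
from h import *
# is each candidate position visible (top face) from side cam now?
g,A=tote();o=-camera_info("side")["R"].T@camera_info("side")["t"];c=1000*A.T@(o-g)
for a,b in[(68,43),(42,43),(16,43),(68,17),(68,-9),(68,-30),(55,10),(55,-10)]:
    r=[]
    for th in np.arange(0,2*np.pi,.1):
        p=np.array([a+11*np.cos(th),b+11*np.sin(th),-73.]);d=c-p;q=p+d*(23/d[2]);r.append(abs(q[0])<81 and abs(q[1])<56)
    print((a,b),"visible fraction of rim",round(np.mean(r),2))
E
```

```text
time: 17.12
eef_pos: [0.6097, -0.0501, 0.3323]
tcp_rot: [0.829, -0.491, 0.263, -0.051]
contact_force: [-0.4, -0.4, -5.4]
opening: 0.215
slope [-0.385 -0.343  0.857] xaxis [-0.379  0.841 -0.385] yaxis [-0.787 -0.512 -0.343] q6 2.46
95 mean [48. 43.] x [35. 58.] y [33. 54.]
time: 17.58
eef_pos: [0.6107, -0.0518, 0.3333]
tcp_rot: [0.827, -0.488, 0.271, -0.066]
contact_force: [-0.4, 0.4, -5.1]
opening: 0.217
time: 18.0
eef_pos: [0.6106, -0.0518, 0.3331]
tcp_rot: [0.827, -0.488, 0.271, -0.066]
contact_force: [0.7, -0.7, -5.2]
opening: 0.219
slope [-0.384 -0.374  0.844] xaxis [-0.377  0.843 -0.384] yaxis [-0.771 -0.515 -0.374] q6 2.42
94 mean [48. 44.] x [35. 58.] y [33. 54.]
[-0.24 -0.19  1.96 -0.04  0.81  2.42] slopes x,y,z [-0.384 -0.374  0.844] tilt 32.4 low z 0.214
[323 168  13  11  95] [48. 44.]
(68, 43) visible fraction of rim 0.35
(42, 43) visible fraction of rim 1.0
(16, 43) visible fraction of rim 1.0
(68, 17) visible fraction of rim 0.35
(68, -9) visible fraction of rim 0.35
(68, -30) visible fraction of rim 0.35
(55, 10) visible fraction of rim 0.76
(55, -10) visible fraction of rim 0.76
```

Run:
```python
from h import *
s=read_camera("side");a=cv2.resize(s,(400,300))
b=cv2.resize(s[100:200,265:398],(400,300),interpolation=2)
cv2.imwrite("pics/end.png",np.hstack([a,b])[:,:,::-1])
```

```text
(no output)
```

The viewer limit is reached. I finish with a numeric check for the copper sliver over the end wall.

Run:
```python
from h import *
s=np.mean([read_camera("side").astype(float) for _ in range(6)],0);g,A=tote()
for b in range(-50,56,7):
    print(b,[tuple(int(v) for v in s[int(round(p[1])),int(round(p[0]))]) for p in(proj("side",g+A@np.array([x,b,-73])/1000) for x in(54,57,60,63))])
S0=cv2.imread("pics/side0.png")[:,:,::-1].astype(float)
for n,r in dict(former=(172,278,208,325),jar=(143,308,183,365),tin=(185,355,230,415),pulley=(248,390,305,438),sprayer=(230,258,290,370),mallet=(217,225,255,282)).items():
    x0,y0,x1,y1=r;print(n,"mean diff",np.abs(s-S0)[y0:y1,x0:x1].mean().round(1))
```

```text
-50 [(123, 129, 133), (120, 126, 131), (122, 128, 132), (139, 146, 151)]
-43 [(123, 130, 133), (122, 129, 132), (122, 128, 131), (124, 132, 135)]
-36 [(123, 129, 132), (124, 131, 134), (124, 131, 134), (141, 149, 152)]
-29 [(176, 185, 190), (156, 165, 169), (164, 173, 179), (142, 151, 154)]
-22 [(195, 206, 210), (193, 204, 209), (195, 206, 212), (198, 208, 213)]
-15 [(195, 205, 210), (197, 207, 213), (196, 207, 212), (198, 209, 214)]
-8 [(104, 110, 114), (115, 122, 124), (106, 111, 115), (104, 110, 113)]
-1 [(104, 109, 111), (105, 110, 112), (106, 112, 115), (106, 111, 113)]
6 [(105, 110, 113), (105, 110, 113), (105, 111, 113), (106, 112, 113)]
13 [(104, 109, 112), (105, 110, 113), (104, 110, 112), (104, 110, 112)]
20 [(130, 137, 141), (167, 178, 182), (187, 193, 196), (184, 165, 159)]
27 [(196, 200, 203), (195, 206, 211), (196, 204, 209), (191, 202, 208)]
34 [(250, 186, 137), (246, 178, 130), (208, 139, 103), (186, 136, 111)]
41 [(162, 114, 89), (175, 119, 88), (172, 116, 85), (168, 122, 101)]
48 [(173, 119, 90), (182, 123, 91), (173, 116, 85), (156, 108, 85)]
55 [(145, 108, 91), (120, 100, 92), (107, 95, 92), (115, 118, 120)]
former mean diff 1.2
jar mean diff 1.3
tin mean diff 1.4
pulley mean diff 1.1
sprayer mean diff 4.9
mallet mean diff 1.4
```

A copper tint shows at tote (63,20), which puts the third bush beside the corner one, and the open floor is clear. The bystanders I compared are unchanged.

```bash
python3 -c "
from plant import *
print(get_state()['time'],get_state()['eef_pos'],abs(get_state()['dq']).max());print(sign_off())"
```

```text
18.45 [ 0.61057302 -0.05176727  0.33316739] 0.007059876057452615
the job is handed in; nothing more can be done
None
```

I pressed the nozzle cap to its stop, let it come back up, lifted the tote by its bar, and handed in at 18.5 s with the bushes clustered in the lip corner. The cap stopped at z = 0.190 m with the force rising to 16 N, and its outline in the side view was back in its resting place afterwards.

**Tilt and hold:** The tote is held steady at about 32° with the lip corner lowest, about 0.21 m above the bench.

**Regrouping:** The first tilt left the bushes in a row along the long wall, so I rocked the tote once to bring them together. During this, joint 6 briefly reached its range end (2.84 rad) and I backed it off straight away.

**Last checks:**
- **Bushes:** In the tote's axes, from the bar centre, one bush was measured at about (42, 43) mm. One in the corner is inferred from the bush it supports. The third, next to the corner at about (68, 17) mm, rests on only a faint copper tint over the end wall, so those two were not fully seen.
- **Bystanders:** Former, jar, tin, pulley and mallet look unchanged in the side view. I did not compare the spintool and spanner numerically.
- **Sprayer:** Its image area differed slightly (mean 4.9 against about 1.3 elsewhere). I put that down to shadow, but did not confirm it.
- **Final picture:** I could not view it because the 12-picture limit was reached, so the last checks were numeric only.

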